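# Find the short-filled carton by feel and slide it to the red stop

### The arm

A 7-joint arm with a two-finger parallel gripper is mounted at the origin on the work surface. World frame = base frame: x ahead of the robot, y to its left, z up, the work surface at z = 0. Lengths are in mm, angles in rad, forces in N, time in s.
With the tool pointing down it reaches from about 350 to 900 mm from the base axis. Payload 7.2 kg.
Tool frame: the origin (TCP) lies at the very end of the fingers, on their centre line; the grasp point (between the pads) lies 19 mm behind it (arm.hold_point_z is the distance from the TCP to the grasp point, in mm); z points along the fingers, y is the line along which they close (so a half turn about z gives the same grasp; the last joint's range is limited). The gripper opens to 88 mm and grips with 3 to 60 N. Pads are 20 mm wide; open, the fingers measure 115 mm over their backs; the gripper's body (75 mm by 178 mm) begins 61 mm behind the grasp point.
Start: joints at [-1.313, 0.411, -0.013, 1.596, 0.006, 1.134, -0.082], TCP at [200.051, 592.123, 183.053] pointing down, gripper open.
Joint ranges: [-2.95, 2.95], [-0.29, 1.99], [-1.47, 1.44], [0.14, 2.54], [-1.03, 4.17], [0.13, 1.85], [-2.86, 2.86]. Speed limits (rad/s): [2.39, 2.39, 3.01, 3.01, 3.14, 3.14, 3.14].

### API

Orientations are given as [roll, pitch, yaw] about the fixed x, y, z axes, in that order (R = Rz(yaw) Ry(pitch) Rx(roll)).
In Python, from rig import arm gives the robot as it stands.
- The arm moves only by the tool servo_tool, never from a script. Its argument "increments" is a list of rows, each an object with "translation": the shift along the tool's x, y, z normalised to -1 to 1, where 1 is 0.06 m, a list of three; "roll": the turn about the tool's z normalised to -1 to 1, where 1 is 90 degrees; "gripper": the opening, from -1 (shut) to 1 (fully open). In form: [{"translation": [tx, ty, tz], "roll": roll, "gripper": gripper}, ...]. A call has 1 to 5 rows; each row shifts and turns the commanded pose from where the row before left it, along the tool's axes as they then stand; what a row does not reach is not made up. A row lasts 1/8 s, in which the tool goes at most 62.5 mm and 10.7 degrees, less where a joint would pass 70% of its speed; a pose out of reach is approached as far as the arm can. A call with a number of a shift or a turn outside -1 to 1 is refused whole. A call with a gripper value outside its range is refused whole. The fingers move at their own pace and stop on an object; the grip force is fixed at half the most. Time passes only in rows, so rows that do not move let the fingers close. It gives the time, the measured TCP pose, the force, the opening and the grip force at its end, in the units of the state.
- arm.read_state(): the state, without advancing time (a new reading comes with each control period).
- arm.get_image(name): name is "scene" or "top"; returns the picture (384x512x3 uint8, blue, green, red); there is no depth.
- arm.camera_params(name): a dict with "fx", "fy", "cx", "cy" (pixels), "rvec" (rotation vector, rad) and "tvec" (3), from world to camera coordinates, as OpenCV has them. Camera axes: x right, y down, z forward; pixel columns grow to the right and rows downward; lengths in mm; the calibration is good to about 2 mm. A picture is of the moment at which its call begins. camera_params takes no time and is no camera call.
- arm.hand_in(): hands the job in; it is judged then, once.
The state is a dict: "time_s": time; "joints": joint angles; "qvel": joint speeds; "joint_efforts": joint torques, N m; "ee_pos": TCP position; "ee_rot": TCP orientation; "ft_force": force on the tool from outside, world axes, zero at the start; "moment": the same for the moment, N m; "finger_gap": finger opening in mm; "grasp_force": force on a finger pad.
Only numpy, scipy, OpenCV 4.12 (cv2) and the standard library are available. Lean on these libraries where they do the work, as an engineer would, in place of code of your own. Each camera call takes 0.05 s, during which the arm holds its last target. There are 200 camera calls.

### The job

One of the three closed cartons was packed nearly empty and can only be told by how easily it slides: feel for it by pushing. Slide that carton back against the guide fence and along it into the corner, until it sits square and snug against both the fence and the red stop. Leave the two full cartons lying about where they are (a nudge of a few centimetres is all right) and do not disturb anything else.

Things in the scene. Friction and masses are not known exactly. Their poses are not given: they have to be found in the camera images.
- carton_1: closed white carton with a blue band round one end, lying flat; 92 mm along its x, 100 mm along its y (the band is at the +y end), 50 mm high; one of three alike outside, a full one weighs 0.6 to 0.9 kg, the short-filled one under 0.2 kg; origin at the centre of its underside. It is too wide to be gripped.
- carton_2: closed white carton with a blue band round one end, lying flat; 92 mm along its x, 100 mm along its y (the band is at the +y end), 50 mm high; one of three alike outside, a full one weighs 0.6 to 0.9 kg, the short-filled one under 0.2 kg; origin at the centre of its underside. It is too wide to be gripped.
- carton_3: closed white carton with a blue band round one end, lying flat; 92 mm along its x, 100 mm along its y (the band is at the +y end), 50 mm high; one of three alike outside, a full one weighs 0.6 to 0.9 kg, the short-filled one under 0.2 kg; origin at the centre of its underside. It is too wide to be gripped.
- fence: fixed aluminium guide fence on the far side of the table, a bar 20 mm thick (x), 800 mm long (y), 45 mm high, running left to right, turned by up to 0.1 rad; origin at the centre of its underside; its near face lies 10 mm to its -x side.
- red_stop: fixed red plastic block, an end stop on the robot's side of the fence at one end of it (either end: red and blue change places); 92 mm along x, 40 mm along y, 45 mm high, a low screw knob 12 mm high on top; origin at the centre of its underside. The short-filled carton belongs against its inner side (the side facing the middle of the fence).
- blue_stop: fixed blue plastic block, an end stop on the robot's side of the fence at one end of it (either end: red and blue change places); 92 mm along x, 40 mm along y, 45 mm high, a low screw knob 12 mm high on top; origin at the centre of its underside. Not the one to use.
- sheet: fixed grey-green plastic work sheet on the steel table, 325 mm (x) by 720 mm (y), 3 mm thick: the cartons lie and slide on it; origin at the centre of its underside.
- pink_bowl: bystander: pink plastic bowl, 150 mm across, 60 mm high; origin under its centre.
- orange_bowl: bystander: orange plastic bowl, 150 mm across, 60 mm high; origin under its centre.
- jar: bystander behind the fence: white jar with a blue cap, 60 mm across, 110 mm high; origin under its centre.
- label_roll: bystander behind the fence: roll of blank labels lying flat, 90 mm across, 35 mm high; origin under its centre.

How it is judged:
By the outcome, as a careful person would: the job done as asked, in the order asked, and still so for the second after the job is handed in, with the robot touching nothing.
It also fails if it takes over 70 s, if anything falls off the work surface, if the arm or the gripper's body presses on something with over 40 N, if the wrist force passes 120 N, or if a joint passes its speed limit or range.

## Working session

There is one attempt and no reset: what is moved stays moved. The work goes in short steps, Python scripts to look and compute and a tool call to move; the robot and the scene stay as the last step left them, time stands still between calls to the robot, and variables do not carry over. Pictures are saved under pics/ and viewed, at most 10 in all, crops included, and the job is handed in when it is done.

Besides the shell and the picture viewer there is one more tool, called after ">>>" as a command line: name --argument value ..., lists and objects as JSON in quotes. servo_tool: Moves the arm, as the interface text tells. Scaled input: -1 to 1 covers 0.06 m each way for a shift and 90 degrees each way for a turn. Its arguments: {"type":"object","properties":{"increments":{"type":"array"}},"required":["increments"]}

```bash
ls; mkdir -p pics; python3 - <<'E'
from rig import arm
import cv2
s=arm.read_state();print({k:s[k] for k in('time_s','ee_pos','ee_rot','finger_gap','ft_force')})
for n in('top','scene'):
    cv2.imwrite(f'pics/{n}0.png',arm.get_image(n));print(n,arm.camera_params(n))
E
```

```text
pics
{'time_s': 0.0, 'ee_pos': array([199.90017409, 591.55193882, 182.21081507]), 'ee_rot': array([-3.13997726e+00,  1.15022545e-04,  2.81583296e+00]), 'finger_gap': 87.89260165419435, 'ft_force': array([-0.86645387, -0.40138273, -0.09805981])}
top {'fx': 407.552242764113, 'fy': 407.552242764113, 'cx': 262.89090840559004, 'cy': 193.51680869274367, 'rvec': array([ 2.18122566, -2.13137954,  0.16442245]), 'tvec': array([ -33.54404137,  593.89529386, 1189.85212738])}
scene {'fx': 377.5247447169429, 'fy': 377.5247447169429, 'cx': 261.13848104461994, 'cy': 193.5259791461491, 'rvec': array([ 1.34790429,  1.92834562, -1.05012927]), 'tvec': array([ 222.38933774, -264.51769237, 1617.10059005])}
```

View pics/top0.png

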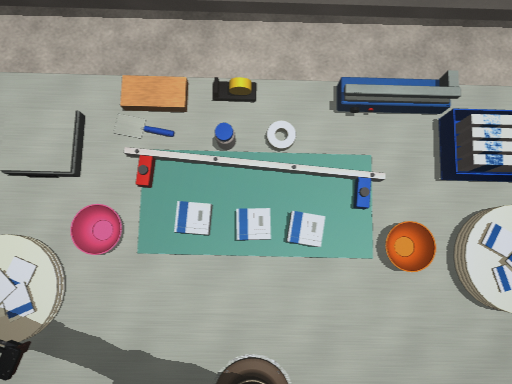

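View pics/scene0.png

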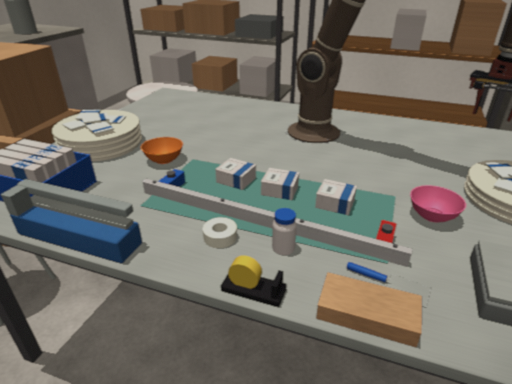

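The top view has world +x up and +y left. The red stop is at (146,170), at the left end of the fence. The cartons are at about (193,218), (253,224) and (306,229), with their bands to the left. I'll enlarge this region to measure it.

```bash
cat > h.py <<'E'
import numpy as np, cv2
from rig import arm
def world(n,px,z):
    p=arm.camera_params(n);R=cv2.Rodrigues(p['rvec'])[0];t=p['tvec']
    c=-R.T@t;px=np.atleast_2d(px).astype(float)
    d=np.c_[(px[:,0]-p['cx'])/p['fx'],(px[:,1]-p['cy'])/p['fy'],np.ones(len(px))]@R
    return c+d*((z-c[2])/d[:,2])[:,None]
def boxes(img):
    "white carton tops + blue band: non-green blobs on the sheet"
    hsv=cv2.cvtColor(img,cv2.COLOR_BGR2HSV)
    return hsv
E
python3 - <<'E'
from h import *
im=cv2.imread('pics/top0.png')
c=im[140:265,120:390];cv2.imwrite('pics/c0.png',cv2.resize(c,None,fx=2.9,fy=2.9,interpolation=cv2.INTER_CUBIC))
hsv=cv2.cvtColor(im,cv2.COLOR_BGR2HSV)
g=((hsv[...,0]>65)&(hsv[...,0]<92)&(hsv[...,1]>70)).astype('uint8')
m=1-g; m[:, :140]=0;m[:,370:]=0;m[:190]=0;m[250:]=0
n,l,st,ce=cv2.connectedComponentsWithStats(m,connectivity=4)
for i in range(1,n):
    if st[i,4]>300:
        r=cv2.minAreaRect(np.argwhere(l==i)[:,::-1].astype(np.float32)); print(st[i],r); print(np.round(world('top',cv2.boxPoints(r),53)[:,:2]))
# sheet corners approx
print(world('top',[[143,147],[137,254],[372,259],[373,157]],3).round())
E
```

```text
[353 190  17  19 308] ((361.0, 199.0), (18.0, 16.0), 90.0)
[[ 610. -290.]
 [ 611. -339.]
 [ 557. -338.]
 [ 556. -290.]]
[ 174  201   39   34 1154] ((192.85247802734375, 217.6229705810547), (36.39537048339844, 32.049652099609375), 5.19442892074585)
[[472. 242.]
 [567. 238.]
 [560. 130.]
 [465. 135.]]
[ 236  208   36   33 1122] ((253.5, 224.0), (32.0, 35.0), 90.0)
[[547.  59.]
 [550. -45.]
 [455. -47.]
 [453.  56.]]
[ 286  211   40   36 1152] ((305.6756591796875, 228.44593811035156), (36.003379821777344, 32.22220230102539), 9.462322235107422)
[[ 452.  -89.]
 [ 547. -103.]
 [ 531. -209.]
 [ 437. -194.]]
[[ 739.  361.    3.]
 [ 405.  358.    3.]
 [ 406. -359.    3.]
 [ 725. -367.    3.]]
```

View pics/c0.png

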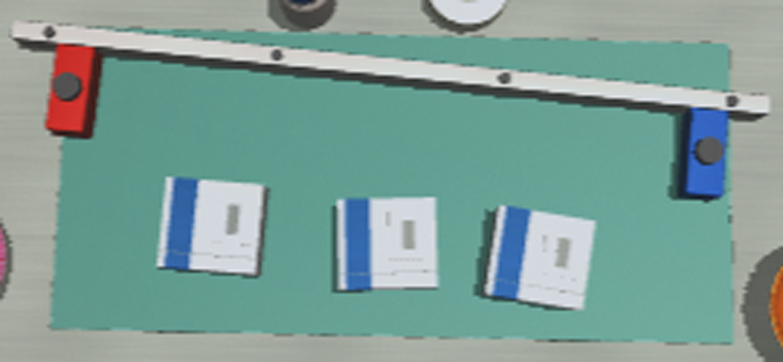

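```bash
python3 - <<'E'
from h import *
w=lambda p,z:world('top',np.array(p)/2.9+[120-.33,140-.33],z)[:,:2]
for n,p in dict(c1=[(166,177),(266,185),(260,275),(159,268)],c2=[(335,199),(436,197),(438,288),(338,291)],c3=[(498,206),(595,221),(582,309),(487,297)]).items():
    q=w(p,53);u=(q[0]+q[3]-q[1]-q[2])/2;v=(q[0]+q[1]-q[2]-q[3])/2
    print(n,q.mean(0).round(),'L',np.linalg.norm(u).round(),np.linalg.norm(v).round(),'yaw',np.arctan2(-u[0],u[1]).round(3),np.arctan2(v[1],v[0]).round(3))
f=w([(49,33),(277,55),(504,78),(733,101)],46);print(f.round());d=f[0]-f[3];print('fence yaw',np.arctan2(-d[0],d[1]),f.mean(0))
print('red top',w([(64,45),(99,46),(92,137),(48,131)],45).round(),'knob',w([(67,86),(708,150)],57).round())
s=arm.read_state();print(s['joints'].round(3),s['ee_pos'],cv2.Rodrigues(np.zeros(3))[0][0])
E
```

```text
c1 [516. 185.] L 103.0 93.0 yaw -0.051 -0.026
c2 [502.   8.] L 103.0 93.0 yaw 0.048 0.053
c3 [ 491. -150.] L 99.0 92.0 yaw -0.117 -0.126
[[ 715.  367.]
 [ 697.  128.]
 [ 679. -111.]
 [ 660. -352.]]
fence yaw -0.07566816583649778 [687.8138592    7.98581435]
red top [[703. 351.]
 [702. 314.]
 [606. 316.]
 [611. 361.]] knob [[ 657.  341.]
 [ 606. -322.]]
[-1.313  0.412 -0.013  1.597  0.006  1.134 -0.082] [199.9462352  591.64110112 182.32305507] [1. 0. 0.]
```

>>> servo_tool --increments '[{"translation": [0,0,0],"roll": -0.08,"gripper": 0.36},{"translation": [0,0,0],"roll": -0.079,"gripper": 0.36},{"translation": [-0.46,-0.64,0],"roll": 0,"gripper": 0.36},{"translation": [-0.46,-0.64,0],"roll": 0,"gripper": 0.36},{"translation": [-0.46,-0.64,0],"roll": 0,"gripper": 0.36}]'

```text
time_s: 0.72
ee_pos: [274.4, 469.4, 182.6]
ee_rot: [-3.141, -0.0, 3.066]
ft_force: [1.2, 0.6, 0.5]
finger_gap: 59.7
grasp_force: 0.0
```

>>> servo_tool --increments '[{"translation": [-0.46,-0.64,0.1],"roll": 0,"gripper": 0.36},{"translation": [-0.46,-0.64,0.2],"roll": 0,"gripper": 0.36},{"translation": [-0.46,-0.64,0.2],"roll": 0,"gripper": 0.36},{"translation": [-0.46,-0.64,0.2],"roll": 0,"gripper": 0.36},{"translation": [-0.46,-0.64,0.2],"roll": 0,"gripper": 0.36}]'

```text
time_s: 1.35
ee_pos: [397.4, 267.5, 128.6]
ee_rot: [-3.142, -0.0, 3.066]
ft_force: [0.7, 0.6, 0.2]
finger_gap: 59.4
grasp_force: 0.0
```

```bash
cat >> h.py <<'E'
C=np.array([688.,8.]);YF=-0.0757
n=np.array([np.cos(YF),np.sin(YF)]);e=np.array([-np.sin(YF),np.cos(YF)])
def fs(p): d=np.asarray(p)[:2]-C; return np.array([d@n,d@e])
def go(x,y,z):
    "units (60 mm) along the tool axes to a world point"
    s=arm.read_state();R=cv2.Rodrigues(np.zeros(3))[0]
    from scipy.spatial.transform import Rotation as Q
    R=Q.from_euler('xyz',s['ee_rot']).as_matrix()
    print('t',s['time_s'],'pos',s['ee_pos'].round(1),'rot',s['ee_rot'].round(3),'f',s['ft_force'].round(2),'units',(R.T@(np.array([x,y,z])-s['ee_pos'])/60).round(3))
E
python3 -c "
from h import *
go(445,190,15)
for c in [(516,185),(502,8),(491,-150),(652,271)]: print(fs(c))"
```

```text
t 1.35 pos [397.4 267.5 128.6] rot [-3.142 -0.     3.066] f [0.71 0.58 0.24] units [-0.89  -1.228  1.893]
[-184.89351978  163.48512576]
[-185.46731888  -14.06675611]
[-184.48663631 -172.44616848]
[-55.78699106 259.52420239]
```

>>> servo_tool --increments '[{"translation": [-0.45,-0.62,0.4],"roll": 0,"gripper": 0.36},{"translation": [-0.44,-0.61,0.4],"roll": 0,"gripper": 0.36},{"translation": [0,0,0.6],"roll": 0,"gripper": 0.36},{"translation": [0,0,0.48],"roll": 0,"gripper": 0.36},{"translation": [0,0,0],"roll": 0,"gripper": 0.36}]'

```text
time_s: 1.98
ee_pos: [442.8, 190.4, 14.5]
ee_rot: [-3.139, -0.004, 3.065]
ft_force: [-0.8, 0.7, 0.3]
finger_gap: 59.4
grasp_force: 0.0
```

>>> servo_tool --increments '[{"translation": [-0.05,0,0],"roll": 0,"gripper": 0.36},{"translation": [-0.05,0,0],"roll": 0,"gripper": 0.36}]'

```text
time_s: 2.22
ee_pos: [451.6, 191.6, 17.5]
ee_rot: [3.14, 0.002, 3.066]
ft_force: [0.2, 0.5, -0.4]
finger_gap: 59.7
grasp_force: 0.0
```

>>> servo_tool --increments '[{"translation": [-0.05,0,0],"roll": 0,"gripper": 0.36},{"translation": [-0.05,0,0],"roll": 0,"gripper": 0.36}]'

```text
time_s: 2.48
ee_pos: [457.0, 190.7, 16.8]
ee_rot: [3.141, 0.001, 3.066]
ft_force: [-0.7, -0.2, 0.0]
finger_gap: 59.8
grasp_force: 0.0
```

>>> servo_tool --increments '[{"translation": [-0.05,0,0],"roll": 0,"gripper": 0.36},{"translation": [-0.05,0,0],"roll": 0,"gripper": 0.36}]'

```text
time_s: 2.72
ee_pos: [462.7, 190.0, 16.3]
ee_rot: [3.142, 0.0, 3.066]
ft_force: [-0.2, 0.3, -0.1]
finger_gap: 59.6
grasp_force: 0.0
```

>>> servo_tool --increments '[{"translation": [-0.05,0,0],"roll": 0,"gripper": 0.36},{"translation": [-0.05,0,0],"roll": 0,"gripper": 0.36}]'

```text
time_s: 2.98
ee_pos: [468.6, 189.6, 16.2]
ee_rot: [-3.142, -0.0, 3.066]
ft_force: [0.7, -0.4, -1.4]
finger_gap: 59.6
grasp_force: 0.0
```

>>> servo_tool --increments '[{"translation": [-0.05,0,0],"roll": 0,"gripper": 0.36},{"translation": [-0.05,0,0],"roll": 0,"gripper": 0.36}]'

```text
time_s: 3.22
ee_pos: [474.6, 189.1, 16.2]
ee_rot: [-3.142, -0.0, 3.065]
ft_force: [0.9, 0.0, 0.5]
finger_gap: 59.8
grasp_force: 0.0
```

>>> servo_tool --increments '[{"translation": [-0.05,0,0],"roll": 0,"gripper": 0.36},{"translation": [-0.05,0,0],"roll": 0,"gripper": 0.36}]'

```text
time_s: 3.48
ee_pos: [480.6, 188.6, 16.2]
ee_rot: [3.142, 0.0, 3.066]
ft_force: [0.2, 0.3, -0.6]
finger_gap: 59.9
grasp_force: 0.0
```

```bash
python3 - <<'E'
from h import *
im=arm.get_image('top');cv2.imwrite('pics/t1.png',im)
cv2.imwrite('pics/c1.png',cv2.resize(im[150:270,120:390],None,fx=2.9,fy=2.9,interpolation=cv2.INTER_CUBIC))
F=[]
for i in range(4):
    F.append(arm.read_state()['ft_force'])
    arm.get_image('top')
print(np.round(F,2),arm.read_state()['time_s'])
E
```

```text
[[ 0.48  0.23  0.71]
 [-0.07  0.42  0.59]
 [ 0.24  0.27 -0.14]
 [-0.06 -0.21  0.08]] 3.725
```

View pics/c1.png

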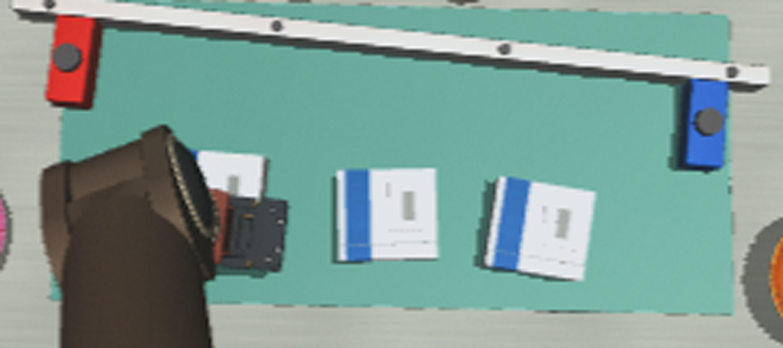

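```bash
python3 - <<'E'
from h import *
a=cv2.imread('pics/top0.png');b=cv2.imread('pics/t1.png')
for c in (196,200,205): print(c,a[196:212,c,2],b[190:212,c,2])
s=arm.read_state()
p=arm.camera_params('top')
print(cv2.projectPoints(np.array([s['ee_pos'],s['ee_pos']+[0,0,100]]),p['rvec'],p['tvec'],np.array([[p['fx'],0,p['cx']],[0,p['fy'],p['cy']],[0,0,1.]]),None)[0])
E
```

```text
196 [ 94  94  93  94  94  93 152 210 210 211 212 211 212 211 211 212] [103 102 102 102 103 102 102 103 102 102 103 102 165 225 225 225 225 226
 225 225 225 225]
200 [ 94  93  93  94  94  94 108 209 211 211 211 212 211 211 178 142] [102 103 103 103 102 103 102 101 101 102 102 102 117 224 226 226 225 225
 226 226 193 155]
205 [ 94  94  95  95  95  96  94 182 211 211 210 211 211 211 211 212] [103 102 103 103 103 103 103 103 103 103 103 104 104 197 225 225 225 225
 225 226 225 226]
[[[193.31252363 230.2475631 ]]

 [[187.82476161 228.5242481 ]]]
```

```bash
python3 - <<'E'
from h import *
im=arm.get_image('scene')
cv2.imwrite('pics/s1.png',cv2.resize(im[60:240,220:460],None,fx=3.2,fy=3.2,interpolation=cv2.INTER_CUBIC))
s=arm.read_state()
p=arm.camera_params('scene')
q=cv2.projectPoints(np.array([s['ee_pos'],s['ee_pos']+[0,0,100]]),p['rvec'],p['tvec'],np.array([[p['fx'],0,p['cx']],[0,p['fy'],p['cy']],[0,0,1.]]),None)[0][:,0]
print(q,(q-[220,60])*3.2)
E
```

```text
[[337.32350751 193.36045105]
 [341.23721152 164.93802357]] [[375.43522403 426.75344337]
 [387.95907686 335.80167543]]
```

View pics/s1.png

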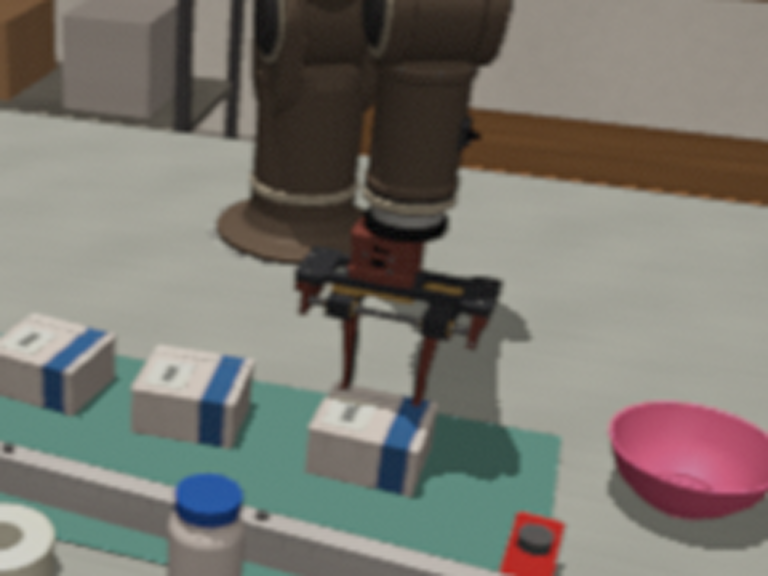

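The carton hasn't moved: its back edge is still at row 202. In the scene view the fingertips are just behind it, at crop (348,388) and (420,400). I'll keep pushing until there is contact.

>>> servo_tool --increments '[{"translation": [-0.05,0,0],"roll": 0,"gripper": 0.36},{"translation": [-0.05,0,0],"roll": 0,"gripper": 0.36}]'

```text
time_s: 4.03
ee_pos: [486.7, 188.2, 16.3]
ee_rot: [3.142, 0.0, 3.066]
ft_force: [0.5, -0.5, -0.3]
finger_gap: 59.6
grasp_force: 0.0
```

>>> servo_tool --increments '[{"translation": [-0.05,0,0],"roll": 0,"gripper": 0.36},{"translation": [-0.05,0,0],"roll": 0,"gripper": 0.36}]'

```text
time_s: 4.28
ee_pos: [492.6, 187.7, 16.2]
ee_rot: [-3.142, -0.0, 3.065]
ft_force: [-0.5, 0.8, -0.4]
finger_gap: 60.0
grasp_force: 0.0
```

>>> servo_tool --increments '[{"translation": [-0.05,0,0],"roll": 0,"gripper": 0.36},{"translation": [-0.05,0,0],"roll": 0,"gripper": 0.36}]'

```text
time_s: 4.53
ee_pos: [498.6, 187.3, 16.2]
ee_rot: [3.142, -0.0, 3.065]
ft_force: [0.3, -0.4, -0.2]
finger_gap: 59.6
grasp_force: 0.0
```

```bash
python3 - <<'E'
from h import *
im=arm.get_image('top');cv2.imwrite('pics/t2.png',im)
for c in (196,200,205): print(c,im[186:206,c,2])
im=arm.get_image('scene');cv2.imwrite('pics/s2.png',im)
E
```

```text
196 [103 103 102 103 102 103 102 103 101 103 101 102 103 102 101 100 166 226
 226 226]
200 [104 104 102 103 103 102 102 101 103 103 100 102 102 102 101 103 116 225
 226 226]
205 [104 103 104 103 104 104 103 104 103 103 105 104 103 102 104 104 102 197
 225 226]
```

```bash
python3 - <<'E'
from h import *
a=cv2.imread('pics/s2.png')[90:230,280:400];b=cv2.imread('pics/t2.png')[180:270,130:240]
a=cv2.resize(a,None,fx=4,fy=4,interpolation=cv2.INTER_CUBIC);b=cv2.resize(b,(319,261),interpolation=cv2.INTER_CUBIC)
o=np.zeros((560,800,3),'uint8');o[:560,:480]=a;o[:261,481:800]=b
cv2.imwrite('pics/m2.png',o)
E
```

```text
(no output)
```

View pics/m2.png

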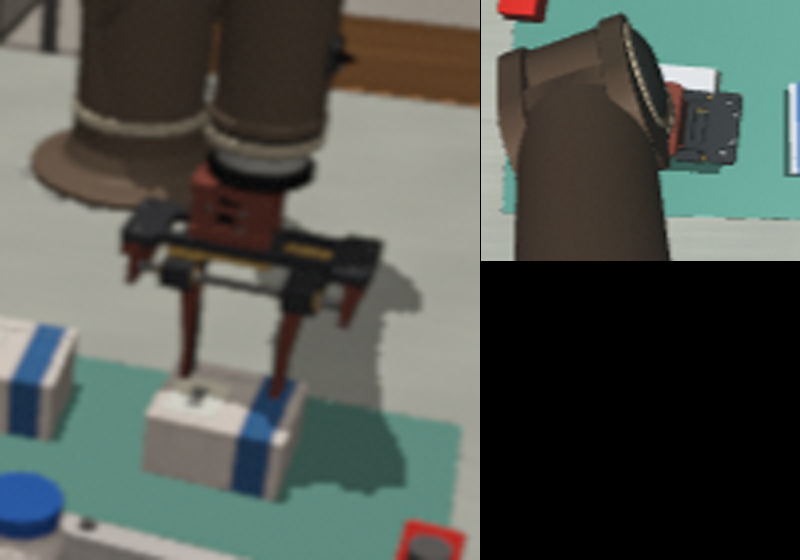

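```bash
python3 - <<'E'
from h import *
s=arm.read_state();print(s['ee_pos'],s['joints'].round(4))
for z in (16,40,53,60,70): print(z,world('scene',[[327.3,184.],[349.5,188.3]],z).round(0)[:,:2].tolist())
# carton corners in scene vs top: far top edge near robot of c1 in the scene: (160/4+280.., )
q=world('scene',np.array([[148,405],[270,437],[302,380],[178,374]])/4+[280,90],53);print(q.round())
print(world('scene',np.array([[145,470],[272,500]])/4+[280,90],3).round())
E
```

```text
[498.75001717 187.21295967  16.25574568] [-0.5508  0.4655  0.1289  1.9844 -0.0899  0.6968  1.1281]
16 [[435.0, 148.0], [436.0, 220.0]]
40 [[475.0, 154.0], [477.0, 223.0]]
53 [[497.0, 157.0], [499.0, 224.0]]
60 [[509.0, 159.0], [510.0, 225.0]]
70 [[526.0, 161.0], [527.0, 226.0]]
[[549. 137.  53.]
 [561. 228.  53.]
 [473. 238.  53.]
 [497. 148.  53.]]
[[560. 141.   3.]
 [565. 237.   3.]]
```

The view shows the fingertips over the carton's top face, at crop (190,375) and (278,393). The true tip height therefore looks like about 53, not the reported 16. I'll back off and feel for the table to get the z offset.

>>> servo_tool --increments '[{"translation": [0.5,0,0],"roll": 0,"gripper": 0.36},{"translation": [0.5,0,0],"roll": 0,"gripper": 0.36},{"translation": [0,0,0.05],"roll": 0,"gripper": 0.36},{"translation": [0,0,0.05],"roll": 0,"gripper": 0.36}]'

```text
time_s: 5.12
ee_pos: [439.4, 192.1, 10.4]
ee_rot: [3.141, 0.001, 3.066]
ft_force: [0.7, 0.7, 0.3]
finger_gap: 59.8
grasp_force: 0.0
```

>>> servo_tool --increments '[{"translation": [0,0,0.05],"roll": 0,"gripper": 0.36},{"translation": [0,0,0.03],"roll": 0,"gripper": 0.36}]'

```text
time_s: 5.38
ee_pos: [439.0, 191.6, 5.1]
ee_rot: [-3.141, -0.0, 3.065]
ft_force: [0.4, 0.4, -0.1]
finger_gap: 59.9
grasp_force: 0.0
```

>>> servo_tool --increments '[{"translation": [0,0,0.03],"roll": 0,"gripper": 0.36},{"translation": [0,0,0.02],"roll": 0,"gripper": 0.36}]'

```text
time_s: 5.62
ee_pos: [438.6, 191.8, 2.3]
ee_rot: [-3.141, -0.0, 3.065]
ft_force: [0.3, 0.5, -1.0]
finger_gap: 59.8
grasp_force: 0.0
```

>>> servo_tool --increments '[{"translation": [0,0,0.05],"roll": 0,"gripper": 0.36}]'

```text
time_s: 5.75
ee_pos: [438.7, 191.9, -0.6]
ee_rot: [3.141, 0.0, 3.066]
ft_force: [-0.0, 0.6, -1.0]
finger_gap: 59.5
grasp_force: 0.0
```

```bash
python3 - <<'E'
from h import *
im=arm.get_image('scene');cv2.imwrite('pics/s3.png',im)
c=im[90:230,270:410];cv2.imwrite('pics/s3c.png',cv2.resize(c,None,fx=4.2,fy=4.2,interpolation=cv2.INTER_CUBIC))
go(439,191,0)
E
```

```text
t 5.8 pos [438.4 191.8  -1. ] rot [-3.142 -0.     3.066] f [0.2  0.79 0.  ] units [-0.011 -0.013 -0.016]
```

View pics/s3c.png

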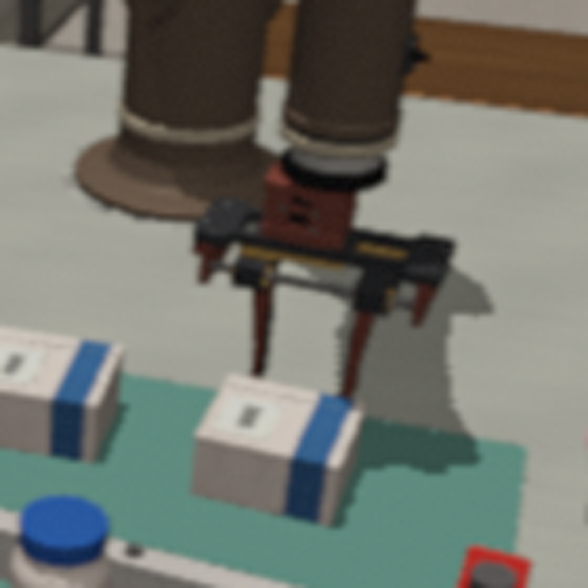

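The left tip shows at crop (258,375), clear of the carton's rear edge. With the fingers at x≈439 that puts the true tip height near 35, while −1 is reported. I'll keep lowering under force watch.

>>> servo_tool --increments '[{"translation": [0,0,0.08],"roll": 0,"gripper": 0.36},{"translation": [0,0,0.08],"roll": 0,"gripper": 0.36}]'

```text
time_s: 6.05
ee_pos: [438.5, 191.9, -10.5]
ee_rot: [3.142, 0.0, 3.066]
ft_force: [-0.2, -0.5, 0.6]
finger_gap: 59.6
grasp_force: 0.0
```

>>> servo_tool --increments '[{"translation": [0,0,0.08],"roll": 0,"gripper": 0.36}]'

```text
time_s: 6.18
ee_pos: [438.5, 191.8, -15.3]
ee_rot: [-3.142, -0.0, 3.066]
ft_force: [-0.5, -0.3, -0.5]
finger_gap: 59.7
grasp_force: 0.0
```

>>> servo_tool --increments '[{"translation": [0,0,0.08],"roll": 0,"gripper": 0.36}]'

```text
time_s: 6.3
ee_pos: [438.5, 191.9, -20.2]
ee_rot: [-3.142, -0.0, 3.066]
ft_force: [-0.0, -0.4, 0.4]
finger_gap: 59.6
grasp_force: 0.0
```

```bash
python3 - <<'E'
from h import *
p=arm.camera_params('scene');K=np.array([[p['fx'],0,p['cx']],[0,p['fy'],p['cy']],[0,0,1.]])
P=np.array([[438.5,192-36,z] for z in (0,20,30,35,40,50)],float)
print(cv2.projectPoints(P,p['rvec'],p['tvec'],K,None)[0][:,0].round(1))
E
```

```text
[[329.  189.2]
 [329.6 183.9]
 [330.  181.2]
 [330.1 179.9]
 [330.3 178.5]
 [330.6 175.8]]
```

The camera confirms that the true tip is about 36–37 mm above the reported z, so the fingers are now near z≈16. Next I'll push carton_1.

>>> servo_tool --increments '[{"translation": [-0.08,0,0],"roll": 0,"gripper": 0.36},{"translation": [-0.08,0,0],"roll": 0,"gripper": 0.36},{"translation": [-0.08,0,0],"roll": 0,"gripper": 0.36},{"translation": [-0.08,0,0],"roll": 0,"gripper": 0.36}]'

```text
time_s: 6.8
ee_pos: [458.2, 190.4, -19.6]
ee_rot: [3.141, 0.0, 3.065]
ft_force: [0.6, -0.0, 0.2]
finger_gap: 60.0
grasp_force: 0.0
```

>>> servo_tool --increments '[{"translation": [-0.06,0,0],"roll": 0,"gripper": 0.36}]'

```text
time_s: 6.92
ee_pos: [460.8, 190.3, -19.8]
ee_rot: [-3.141, -0.001, 3.066]
ft_force: [-5.8, 1.5, 4.2]
finger_gap: 59.7
grasp_force: 2.9
```

>>> servo_tool --increments '[{"translation": [-0.06,0,0],"roll": 0,"gripper": 0.36}]'

```text
time_s: 7.05
ee_pos: [463.2, 190.2, -19.9]
ee_rot: [-3.141, -0.003, 3.067]
ft_force: [-6.9, 1.6, 5.9]
finger_gap: 59.9
grasp_force: 3.5
```

>>> servo_tool --increments '[{"translation": [-0.06,0,0],"roll": 0,"gripper": 0.36}]'

```text
time_s: 7.18
ee_pos: [466.3, 189.8, -20.0]
ee_rot: [-3.141, -0.004, 3.067]
ft_force: [-6.9, 0.6, 5.2]
finger_gap: 59.6
grasp_force: 3.6
```

>>> servo_tool --increments '[{"translation": [-0.06,0,0],"roll": 0,"gripper": 0.36}]'

```text
time_s: 7.3
ee_pos: [469.8, 189.4, -20.0]
ee_rot: [-3.141, -0.004, 3.066]
ft_force: [-7.9, -0.1, 5.8]
finger_gap: 59.8
grasp_force: 3.7
```

>>> servo_tool --increments '[{"translation": [-0.06,0,0],"roll": 0,"gripper": 0.36}]'

```text
time_s: 7.42
ee_pos: [473.3, 189.1, -20.0]
ee_rot: [-3.141, -0.004, 3.066]
ft_force: [-7.2, 0.0, 5.1]
finger_gap: 59.6
grasp_force: 3.6
```

>>> servo_tool --increments '[{"translation": [-0.06,0,0],"roll": 0,"gripper": 0.36}]'

```text
time_s: 7.55
ee_pos: [476.9, 188.8, -20.0]
ee_rot: [-3.141, -0.004, 3.066]
ft_force: [-7.5, 1.1, 5.3]
finger_gap: 59.7
grasp_force: 3.6
```

```bash
python3 - <<'E'
from h import *
im=arm.get_image('top');cv2.imwrite('pics/t4.png',im)
for c in (200,205): print(c,im[186:206,c,2])
E
```

```text
200 [103 103 103 104 103 103 103 102 102 102 103 165 224 225 226 226 225 225
 225 181]
205 [104 104 104 104 105 104 103 103 104 103 104 103 224 225 225 225 219 225
 225 225]
```

Carton_1 slides with about 7 N and moved about 14 mm. For comparison, I'll test carton_2.

>>> servo_tool --increments '[{"translation": [0.63,0,0],"roll": 0,"gripper": 0.36},{"translation": [0,-0.75,0],"roll": 0,"gripper": 0.36},{"translation": [0,-0.75,0],"roll": 0,"gripper": 0.36},{"translation": [0,-0.75,0],"roll": 0,"gripper": 0.36},{"translation": [0,-0.72,0],"roll": 0,"gripper": 0.36}]'

```text
time_s: 8.22
ee_pos: [428.2, 12.5, -19.6]
ee_rot: [3.142, 0.001, 3.066]
ft_force: [1.2, -0.8, 0.2]
finger_gap: 59.8
grasp_force: 0.0
```

>>> servo_tool --increments '[{"translation": [0,0,0],"roll": 0,"gripper": 0.36},{"translation": [-0.08,0,0],"roll": 0,"gripper": 0.36},{"translation": [-0.08,0,0],"roll": 0,"gripper": 0.36},{"translation": [-0.06,0,0],"roll": 0,"gripper": 0.36}]'

```text
time_s: 8.72
ee_pos: [441.8, 14.0, -19.8]
ee_rot: [3.141, 0.0, 3.068]
ft_force: [0.0, 0.6, 0.5]
finger_gap: 59.6
grasp_force: 0.0
```

>>> servo_tool --increments '[{"translation": [-0.06,0,0],"roll": 0,"gripper": 0.36}]'

```text
time_s: 8.85
ee_pos: [444.8, 13.3, -19.9]
ee_rot: [3.142, -0.001, 3.067]
ft_force: [0.3, 0.0, 0.6]
finger_gap: 59.9
grasp_force: 0.3
```

>>> servo_tool --increments '[{"translation": [-0.06,0,0],"roll": 0,"gripper": 0.36}]'

```text
time_s: 8.98
ee_pos: [448.4, 12.7, -19.9]
ee_rot: [3.142, -0.0, 3.066]
ft_force: [-0.6, 1.1, -0.6]
finger_gap: 59.9
grasp_force: 0.3
```

>>> servo_tool --increments '[{"translation": [-0.06,0,0],"roll": 0,"gripper": 0.36}]'

```text
time_s: 9.1
ee_pos: [452.0, 12.2, -19.8]
ee_rot: [-3.142, -0.0, 3.066]
ft_force: [-0.7, 0.2, -0.3]
finger_gap: 59.8
grasp_force: 0.3
```

>>> servo_tool --increments '[{"translation": [-0.06,0,0],"roll": 0,"gripper": 0.36}]'

```text
time_s: 9.22
ee_pos: [455.7, 11.8, -19.8]
ee_rot: [3.142, -0.0, 3.065]
ft_force: [0.2, 0.5, -0.1]
finger_gap: 59.7
grasp_force: 0.2
```

>>> servo_tool --increments '[{"translation": [-0.06,0,0],"roll": 0,"gripper": 0.36}]'

```text
time_s: 9.35
ee_pos: [459.3, 11.5, -19.8]
ee_rot: [3.142, 0.0, 3.065]
ft_force: [0.1, 0.3, -0.2]
finger_gap: 59.7
grasp_force: 0.2
```

>>> servo_tool --increments '[{"translation": [-0.06,0,0],"roll": 0,"gripper": 0.36},{"translation": [-0.06,0,0],"roll": 0,"gripper": 0.36},{"translation": [-0.06,0,0],"roll": 0,"gripper": 0.36}]'

```text
time_s: 9.72
ee_pos: [470.1, 10.6, -19.8]
ee_rot: [-3.142, -0.0, 3.065]
ft_force: [-1.4, 0.0, 0.5]
finger_gap: 59.6
grasp_force: 0.5
```

>>> servo_tool --increments '[{"translation": [-0.06,0,0],"roll": 0,"gripper": 0.36},{"translation": [-0.06,0,0],"roll": 0,"gripper": 0.36},{"translation": [-0.06,0,0],"roll": 0,"gripper": 0.36}]'

```text
time_s: 10.1
ee_pos: [480.9, 10.0, -19.8]
ee_rot: [3.142, -0.0, 3.066]
ft_force: [-1.7, 0.3, 1.2]
finger_gap: 59.4
grasp_force: 0.6
```

```bash
python3 - <<'E'
from h import *
im=arm.get_image('top');cv2.imwrite('pics/t5.png',im);a=cv2.imread('pics/top0.png')
for c in (242,250,258,266): print(c,a[190:214,c,2],im[190:214,c,2])
s=arm.read_state();print(fs(s['ee_pos']))
E
```

```text
242 [96 97 97 98 97 98 97 97 98 99 98 97 96 98 97 97 97 98 73 50 50 50 50 51] [107 107 108 109 108 121 226 227 227 204 205 205 184 167 104  57  62  69
  73  77  80  84  87  89]
250 [ 98  97  97  97  96  98  98  97  98  98  97  98  98  98  98  98  99  99
 156 211 211 210 211 211] [107 108 108 108 108 108  87  54  53  54  54  54  53  54  46  54  63  70
  75  77  80  83  85  87]
258 [ 97  97  97  98  98  98  98  99  99  98  97  97  99 100  99  99  99  99
 184 211 210 211 210 212] [108 107 108 109 108 109 109 171 227 227 227 227 226 227 134  58  64  69
  74  78  81  84  86  89]
266 [ 97  99  98  98  98  98  99  98  99 101 100  99  99  99  99  99 100 100
 200 211 211 211 212 211] [108 107 108 109 109 109 109 109 201 227 227 227 183  59  63  68  69  69
  70  70  68  69  69  69]
[-206.04057797  -13.71767449]
```

```bash
python3 - <<'E'
from h import *
im=cv2.imread('pics/t5.png');a=cv2.imread('pics/top0.png')
print(im[200,228:285,2]);print(a[212,228:285,2])
E
```

```text
[107 108 107 108 106 106 106 107 106 107  81  61 153 214 205 125  54  56
  53  54  54  53  54 114 202 227 227 226 227 227 227 227 227 227 227 227
 227 227 227 227 227 227 226 227 227 227 172 111 110 111 111 111 110 112
 111 110 111]
[ 97  96  98  97  98  97  73  55 139 197 167  88  49  50  50  50  49  52
  50 137 197 211 211 211 211 212 211 210 210 210 210 210 211 212 211 211
 211 210 212 211 211 195 141 100 100 100 101 102 102 100 100 101 101 101
 101 102 101]
```

Carton_2 needs only about 1.5 N against carton_1's 7 N, and it moved about 34 mm, so it is the light one. I'll push it on to the fence.

>>> servo_tool --increments '[{"translation": [-0.12,0,0],"roll": 0,"gripper": 0.36},{"translation": [-0.12,0,0],"roll": 0,"gripper": 0.36},{"translation": [-0.12,0,0],"roll": 0,"gripper": 0.36},{"translation": [-0.12,0,0],"roll": 0,"gripper": 0.36},{"translation": [-0.12,0,0],"roll": 0,"gripper": 0.36}]'

```text
time_s: 10.78
ee_pos: [517.0, 7.1, -19.8]
ee_rot: [3.142, -0.0, 3.065]
ft_force: [-0.5, -0.0, 1.0]
finger_gap: 59.6
grasp_force: 0.6
```

>>> servo_tool --increments '[{"translation": [-0.12,0,0],"roll": 0,"gripper": 0.36},{"translation": [-0.12,0,0],"roll": 0,"gripper": 0.36},{"translation": [-0.12,0,0],"roll": 0,"gripper": 0.36},{"translation": [-0.12,0,0],"roll": 0,"gripper": 0.36},{"translation": [-0.12,0,0],"roll": 0,"gripper": 0.36}]'

```text
time_s: 11.4
ee_pos: [552.9, 4.5, -19.8]
ee_rot: [3.142, -0.0, 3.066]
ft_force: [-0.8, -0.6, 1.1]
finger_gap: 59.9
grasp_force: 0.6
```

>>> servo_tool --increments '[{"translation": [-0.08,0,0],"roll": 0,"gripper": 0.36},{"translation": [-0.08,0,0],"roll": 0,"gripper": 0.36}]'

```text
time_s: 11.65
ee_pos: [562.2, 3.7, -19.8]
ee_rot: [3.142, -0.0, 3.066]
ft_force: [-1.3, 0.1, 0.2]
finger_gap: 59.5
grasp_force: 0.5
```

>>> servo_tool --increments '[{"translation": [-0.05,0,0],"roll": 0,"gripper": 0.36}]'

```text
time_s: 11.78
ee_pos: [565.3, 3.5, -19.8]
ee_rot: [3.142, 0.0, 3.066]
ft_force: [-1.4, 1.1, 0.7]
finger_gap: 59.9
grasp_force: 0.6
```

```bash
python3 - <<'E'
from h import *
im=arm.get_image('top');cv2.imwrite('pics/t6.png',im)
s=arm.read_state();print(s['ft_force'].round(1),fs(s['ee_pos']))
cv2.imwrite('pics/c6.png',cv2.resize(im[125:270,110:400],None,fx=2.7,fy=2.7,interpolation=cv2.INTER_CUBIC))
E
```

```text
[-0.1 -0.1 -0.9] [-121.71692282  -13.77951411]
```

View pics/c6.png

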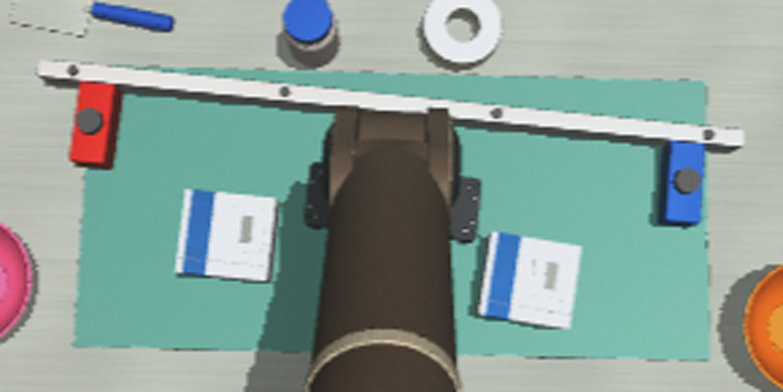

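The arm hides the carton here. Carton_1 is at crop (227,235), nudged by about 14 mm, and carton_3 at (530,280) is untouched. About 9 mm remain to the fence.

>>> servo_tool --increments '[{"translation": [-0.05,0,0],"roll": 0,"gripper": 0.36},{"translation": [-0.05,0,0],"roll": 0,"gripper": 0.36}]'

```text
time_s: 12.08
ee_pos: [571.1, 3.1, -19.8]
ee_rot: [3.142, 0.0, 3.066]
ft_force: [-0.6, -0.0, 0.2]
finger_gap: 59.8
grasp_force: 0.3
```

>>> servo_tool --increments '[{"translation": [-0.05,0,0],"roll": 0,"gripper": 0.36}]'

```text
time_s: 12.2
ee_pos: [574.2, 2.8, -19.8]
ee_rot: [3.142, 0.0, 3.066]
ft_force: [-1.1, 0.3, -0.4]
finger_gap: 59.6
grasp_force: 0.3
```

>>> servo_tool --increments '[{"translation": [-0.03,0,0],"roll": 0,"gripper": 0.36}]'

```text
time_s: 12.32
ee_pos: [575.6, 2.8, -19.8]
ee_rot: [3.142, -0.001, 3.066]
ft_force: [-4.5, -0.5, 3.9]
finger_gap: 59.4
grasp_force: 2.5
```

>>> servo_tool --increments '[{"translation": [-0.02,0,0],"roll": 0,"gripper": 0.36},{"translation": [0.4,0,0],"roll": 0,"gripper": 0.36},{"translation": [0.1,0,-0.5],"roll": 0,"gripper": 0.36},{"translation": [0,-0.4,-0.5],"roll": 0,"gripper": -0.2},{"translation": [0,-0.6,0],"roll": 0,"gripper": -0.2}]'

```text
time_s: 12.95
ee_pos: [545.0, -54.5, 42.8]
ee_rot: [3.141, 0.005, 3.068]
ft_force: [0.5, -0.7, -1.1]
finger_gap: 43.2
grasp_force: 0.0
```

>>> servo_tool --increments '[{"translation": [-0.6,-0.35,0],"roll": 0,"gripper": -0.2},{"translation": [-0.7,0,0],"roll": 0,"gripper": -0.2},{"translation": [0,0,0],"roll": 0,"gripper": -0.2}]'

```text
time_s: 13.32
ee_pos: [621.5, -82.2, 40.2]
ee_rot: [-3.141, 0.003, 3.065]
ft_force: [-0.6, 0.5, -0.6]
finger_gap: 35.2
grasp_force: 0.0
```

```bash
python3 - <<'E'
from h import *
im=arm.get_image('top');cv2.imwrite('pics/t7.png',im)
s=arm.read_state();print(s['joints'].round(2),s['ft_force'].round(1),s['ee_pos'].round(1),fs(s['ee_pos']))
j=world('top',[[224,131.7]],110)[0];r=world('top',[[281,134.5]],35)[0];print('jar',j,fs(j),'roll',fs(r))
hsv=cv2.cvtColor(im,cv2.COLOR_BGR2HSV);b=((abs(hsv[...,0].astype(int)-110)<12)&(hsv[...,1]>140)).astype('uint8')
b[:150]=0;b[260:]=0
k,l,st,ce=cv2.connectedComponentsWithStats(b)
for i in range(1,k):
    if st[i,4]>60: print(st[i],ce[i].round(1),fs(world('top',[ce[i]],53)[0]).round(1))
for r in (175,185,195): print(r,im[r,225:290,2])
E
```

```text
[-0.05  0.56  0.14  1.74 -0.1   0.85  1.64] [-0.7 -0.6 -0.6] [619.4 -81.9  39.8] [-61.6253937 -94.8494885]
jar [763.60767095  98.10776576 110.        ] [68.57649491 95.56774405] roll [ 99.22762623 -72.66520931]
[448 150  64  32 708] [482.  172.1] [  39.1 -691.1]
[244 165  11  31 213] [249.1 180. ] [-56.2  10.4]
[356 177  15  31 317] [362.9 192.3] [ -59.  -333.4]
[178 195  11  32 235] [183.2 210.6] [-167.3  195.5]
[486 225  15  23 144] [493.1 235.9] [-151.1 -728.8]
175 [112 111 112 112 112 112 111 112 112 113 113 112 111 112 112 113  85  63
 196 233 166  53  39  39  40  40  39  40  39  52  50  43  44  42  43  43
  43  42  41  42  48  78  93  91 151 176 122  52  43  45  50  53  55  58
  60  63  66  68  70  71  73  75  76  78  78]
185 [112 112 112 112 113 113 113 112 113 113 111 112 110 112  85  62  63 139
 169 117  49  39  39  39  38  37  37  38 132 107  34  35  38  39  38  40
  42  39  35  40  73  76  77  73  59  42  38  42  47  50  53  56  58  61
  65  66  68  70  70  72  73  75  77  78  78]
195 [112 112 112 112 113 114 113 113 113 113 113 112 112  84  62  63  70  75
  59  36  30  31  31  34  33  33  35 134 171 171 170 170 170 170 168 170
 170 171 171 172 172 170 169 148  85  38  43  48  50  53  57  59  62  62
  66  68  69  70  72  72  75  76  77  77  78]
```

>>> servo_tool --increments '[{"translation": [0.1,0,0],"roll": 0.1,"gripper": -0.5},{"translation": [0,0,0],"roll": 0.1,"gripper": -0.5},{"translation": [0,0,0],"roll": 0.1,"gripper": -0.5},{"translation": [0,0,0],"roll": 0.1,"gripper": -0.5},{"translation": [0,0,0],"roll": 0.1,"gripper": -0.5}]'

```text
time_s: 14.0
ee_pos: [611.5, -80.9, 40.3]
ee_rot: [-3.141, -0.001, 2.275]
ft_force: [0.3, -0.2, -0.7]
finger_gap: 21.9
grasp_force: 0.0
```

>>> servo_tool --increments '[{"translation": [0,0,0],"roll": 0.1,"gripper": -0.5},{"translation": [0,0,0],"roll": 0.1,"gripper": -0.5},{"translation": [0,0,0],"roll": 0.1,"gripper": -0.5},{"translation": [0,0,0],"roll": 0.1,"gripper": -0.5},{"translation": [0,0,0],"roll": 0.1,"gripper": -0.5}]'

```text
time_s: 14.62
ee_pos: [611.5, -80.9, 40.2]
ee_rot: [-3.141, -0.001, 1.49]
ft_force: [-0.2, 0.8, -0.4]
finger_gap: 22.0
grasp_force: 0.0
```

>>> servo_tool --increments '[{"translation": [0,0,0],"roll": 0,"gripper": -0.5}]'

```text
time_s: 14.75
ee_pos: [611.7, -80.9, 40.2]
ee_rot: [-3.141, -0.0, 1.496]
ft_force: [-0.5, -0.2, 1.1]
finger_gap: 22.2
grasp_force: 0.0
```

```bash
python3 - <<'E'
from h import *
q=C-68*n-96*e
go(*q,-20);print(fs(arm.read_state()['ee_pos']))
E
```

```text
t 14.75 pos [611.7 -80.9  40.2] rot [-3.141 -0.     1.496] f [-0.47 -0.22  1.05] units [-0.027  0.023  1.003]
[-69.34331386 -94.39138163]
```

>>> servo_tool --increments '[{"translation": [0,0,0.5],"roll": 0,"gripper": -0.5},{"translation": [0,0,0.4],"roll": 0,"gripper": -0.5},{"translation": [0,0,0.1],"roll": 0,"gripper": -0.5},{"translation": [0.1,0,0],"roll": 0,"gripper": -0.5},{"translation": [0.1,0,0],"roll": 0,"gripper": -0.5}]'

```text
time_s: 15.38
ee_pos: [614.3, -69.0, -18.8]
ee_rot: [3.14, -0.0, 1.495]
ft_force: [-0.2, 0.9, -0.3]
finger_gap: 22.3
grasp_force: 0.0
```

>>> servo_tool --increments '[{"translation": [0.1,0,0],"roll": 0,"gripper": -0.5},{"translation": [0.1,0,0],"roll": 0,"gripper": -0.5},{"translation": [0.1,0,0],"roll": 0,"gripper": -0.5},{"translation": [0.12,0,0],"roll": 0,"gripper": -0.5},{"translation": [0.15,0,0],"roll": 0,"gripper": -0.5}]'

```text
time_s: 16.0
ee_pos: [616.2, -34.9, -19.8]
ee_rot: [-3.142, 0.0, 1.495]
ft_force: [-0.7, -1.5, 0.1]
finger_gap: 22.1
grasp_force: 0.6
```

```bash
python3 - <<'E'
from h import *
s=arm.read_state();print(fs(s['ee_pos']),s['ft_force'].round(1),s['joints'].round(2))
E
```

```text
[-68.33971284 -48.24100668] [-0.7 -1.5  0.1] [-0.38  0.68  0.5   1.81 -0.45  0.77  0.29]
```

>>> servo_tool --increments '[{"translation": [0.15,0,0],"roll": 0,"gripper": -0.5},{"translation": [0.15,0,0],"roll": 0,"gripper": -0.5},{"translation": [0.15,0,0],"roll": 0,"gripper": -0.5},{"translation": [0.15,0,0],"roll": 0,"gripper": -0.5},{"translation": [0.15,0,0],"roll": 0,"gripper": -0.5}]'

```text
time_s: 16.62
ee_pos: [619.6, 10.3, -19.8]
ee_rot: [-3.141, -0.0, 1.495]
ft_force: [0.1, -0.5, -0.0]
finger_gap: 21.7
grasp_force: 0.5
```

>>> servo_tool --increments '[{"translation": [0.15,0,0],"roll": 0,"gripper": -0.5},{"translation": [0.15,0,0],"roll": 0,"gripper": -0.5},{"translation": [0.15,0,0],"roll": 0,"gripper": -0.5},{"translation": [0.15,0,0],"roll": 0,"gripper": -0.5},{"translation": [0.15,0,0],"roll": 0,"gripper": -0.5}]'

```text
time_s: 17.25
ee_pos: [623.0, 55.1, -19.8]
ee_rot: [-3.142, -0.0, 1.495]
ft_force: [-0.3, -0.0, 0.2]
finger_gap: 21.9
grasp_force: 0.3
```

```bash
python3 - <<'E'
from h import *
s=arm.read_state();print(fs(s['ee_pos']),s['ft_force'].round(1),s['joints'].round(2))
im=arm.get_image('top');cv2.imwrite('pics/t8.png',im)
cv2.imwrite('pics/c8.png',cv2.resize(im[110:260,110:310],None,fx=3.8,fy=3.8,interpolation=cv2.INTER_CUBIC))
E
```

```text
[-68.3416133   42.02565041] [-0.3 -0.   0.2] [-0.52  0.69  0.51  1.79 -0.46  0.78  0.15]
```

View pics/c8.png

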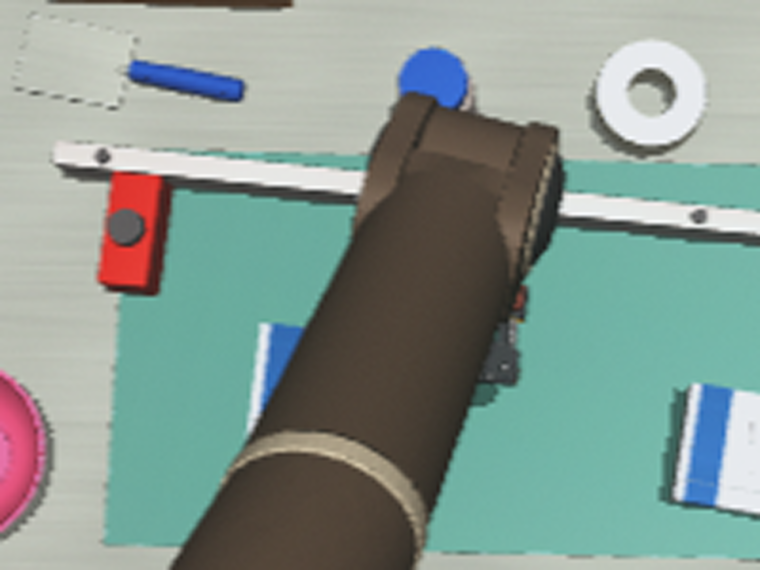

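The view shows only the arm over the carton. The jar's cap at crop (433,80) is undisturbed and carton_1's band edge at (262,375) is where it was. Forces stay small, so I'll continue along the fence.

>>> servo_tool --increments '[{"translation": [0.15,0,0],"roll": 0,"gripper": -0.5},{"translation": [0.15,0,0],"roll": 0,"gripper": -0.5},{"translation": [0.15,0,0],"roll": 0,"gripper": -0.5},{"translation": [0.15,0,0],"roll": 0,"gripper": -0.5},{"translation": [0.15,0,0],"roll": 0,"gripper": -0.5}]'

```text
time_s: 17.92
ee_pos: [626.5, 100.0, -19.8]
ee_rot: [-3.142, -0.0, 1.495]
ft_force: [-0.2, -0.1, -0.2]
finger_gap: 22.2
grasp_force: 0.4
```

>>> servo_tool --increments '[{"translation": [0.15,0,0],"roll": 0,"gripper": -0.5},{"translation": [0.15,0,0],"roll": 0,"gripper": -0.5},{"translation": [0.15,0,0],"roll": 0,"gripper": -0.5},{"translation": [0.15,0,0],"roll": 0,"gripper": -0.5},{"translation": [0.15,0,0],"roll": 0,"gripper": -0.5}]'

```text
time_s: 18.55
ee_pos: [629.9, 144.8, -19.7]
ee_rot: [3.142, -0.0, 1.495]
ft_force: [0.5, -1.0, 0.7]
finger_gap: 22.1
grasp_force: 0.5
```

>>> servo_tool --increments '[{"translation": [0.15,0,0],"roll": 0,"gripper": -0.5},{"translation": [0.15,0,0],"roll": 0,"gripper": -0.5},{"translation": [0.12,0,0],"roll": 0,"gripper": -0.5},{"translation": [0.12,0,0],"roll": 0,"gripper": -0.5},{"translation": [0.1,0,0],"roll": 0,"gripper": -0.5}]'

```text
time_s: 19.18
ee_pos: [632.9, 182.9, -19.7]
ee_rot: [3.142, -0.0, 1.495]
ft_force: [0.2, -0.7, 0.4]
finger_gap: 21.9
grasp_force: 0.6
```

```bash
python3 - <<'E'
from h import *
s=arm.read_state();print(fs(s['ee_pos']),s['ft_force'].round(1),s['joints'].round(2))
E
```

```text
[-68.20762596 170.22531476] [ 0.2 -0.7  0.4] [-0.7   0.74  0.52  1.7  -0.47  0.83 -0.05]
```

>>> servo_tool --increments '[{"translation": [0.1,0,0],"roll": 0,"gripper": -0.5},{"translation": [0.1,0,0],"roll": 0,"gripper": -0.5},{"translation": [0.1,0,0],"roll": 0,"gripper": -0.5},{"translation": [0.05,0,0],"roll": 0,"gripper": -0.5}]'

```text
time_s: 19.68
ee_pos: [634.4, 204.0, -19.8]
ee_rot: [-3.142, -0.0, 1.495]
ft_force: [0.0, -1.8, 1.2]
finger_gap: 21.8
grasp_force: 0.6
```

>>> servo_tool --increments '[{"translation": [0.05,0,0],"roll": 0,"gripper": -0.5}]'

```text
time_s: 19.8
ee_pos: [634.6, 206.5, -19.8]
ee_rot: [-3.142, 0.0, 1.495]
ft_force: [-0.8, -0.9, -0.6]
finger_gap: 22.2
grasp_force: 0.5
```

>>> servo_tool --increments '[{"translation": [0.04,0,0],"roll": 0,"gripper": -0.5}]'

```text
time_s: 19.92
ee_pos: [634.8, 208.9, -19.8]
ee_rot: [-3.142, 0.0, 1.495]
ft_force: [0.9, -0.4, 0.5]
finger_gap: 21.9
grasp_force: 0.5
```

>>> servo_tool --increments '[{"translation": [0.03,0,0],"roll": 0,"gripper": -0.5}]'

```text
time_s: 20.05
ee_pos: [634.9, 210.6, -19.8]
ee_rot: [-3.142, 0.0, 1.495]
ft_force: [-0.2, -0.8, -0.4]
finger_gap: 21.9
grasp_force: 0.5
```

Contact is expected at s≈199, and the tool is now at about 198.

>>> servo_tool --increments '[{"translation": [0.03,0,0],"roll": 0,"gripper": -0.5}]'

```text
time_s: 20.18
ee_pos: [635.1, 212.4, -19.8]
ee_rot: [-3.142, 0.0, 1.495]
ft_force: [-1.1, -1.2, 0.6]
finger_gap: 22.0
grasp_force: 0.5
```

>>> servo_tool --increments '[{"translation": [0.03,0,0],"roll": 0,"gripper": -0.5}]'

```text
time_s: 20.3
ee_pos: [635.1, 213.8, -19.8]
ee_rot: [-3.141, 0.0, 1.495]
ft_force: [-2.3, -4.4, 1.8]
finger_gap: 21.7
grasp_force: 2.2
```

>>> servo_tool --increments '[{"translation": [0.02,0,0],"roll": 0,"gripper": -0.5}]'

```text
time_s: 20.42
ee_pos: [635.1, 213.8, -19.8]
ee_rot: [-3.141, 0.002, 1.494]
ft_force: [-2.5, -6.9, 3.3]
finger_gap: 21.6
grasp_force: 3.3
```

The carton has met the stop. I'll back off, lift, and look.

>>> servo_tool --increments '[{"translation": [-0.3,0,0],"roll": 0,"gripper": -0.5},{"translation": [-0.3,0,0],"roll": 0,"gripper": -0.5},{"translation": [0,0,-0.6],"roll": 0,"gripper": -0.5},{"translation": [0,0,-0.6],"roll": 0,"gripper": -0.5},{"translation": [-0.5,-0.5,-0.2],"roll": 0,"gripper": -0.5}]'

```text
time_s: 21.05
ee_pos: [602.8, 152.5, 66.4]
ee_rot: [3.137, -0.002, 1.496]
ft_force: [0.4, -0.9, -0.4]
finger_gap: 21.8
grasp_force: 0.0
```

>>> servo_tool --increments '[{"translation": [-0.6,-0.6,0],"roll": 0,"gripper": -0.5},{"translation": [-0.7,-0.6,0],"roll": 0,"gripper": -0.5},{"translation": [-0.7,-0.6,0],"roll": 0,"gripper": -0.5},{"translation": [-0.7,-0.6,0],"roll": 0,"gripper": -0.5}]'

```text
time_s: 21.55
ee_pos: [442.9, -0.7, 64.3]
ee_rot: [3.141, -0.001, 1.494]
ft_force: [1.3, -1.3, 0.4]
finger_gap: 21.9
grasp_force: 0.0
```

```bash
python3 - <<'E'
from h import *
im=arm.get_image('top');cv2.imwrite('pics/t9.png',im)
s=arm.read_state();print(fs(s['ee_pos']),s['ft_force'].round(1),s['joints'].round(2))
cv2.imwrite('pics/c9.png',cv2.resize(im[140:240,120:250],None,fx=6,fy=6,interpolation=cv2.INTER_CUBIC))
E
```

```text
[-249.70530472  -32.61160128] [-7.6 -5.2 -1.7] [-0.66  0.3   0.68  2.19 -0.27  0.74  0.11]
```

View pics/c9.png

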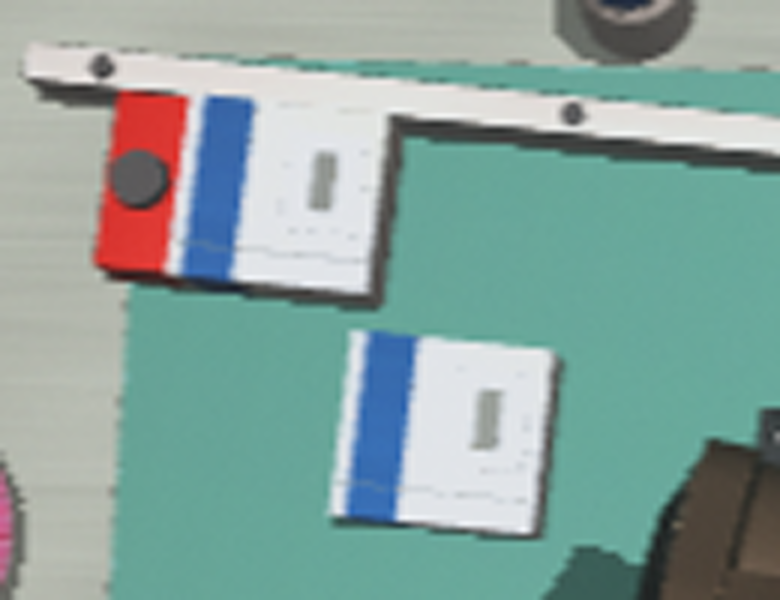

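The carton sits in the corner: its left side touches the red stop at crop (187,97)–(165,272), and its far side is against the fence. Carton_1 at (445,430) is clear of it. I'll check squareness to subpixel accuracy.

```bash
python3 - <<'E'
from h import *
im=arm.get_image('top').astype(float)
print(arm.read_state()['ft_force'].round(1))
def edge_rows(cols,r0,r1,ch,thr,z):
    P=[]
    for c in cols:
        v=im[r0:r1,c,ch];k=np.where((v[:-1]-thr)*(v[1:]-thr)<0)[0]
        if len(k): k=k[-1];P.append([c,r0+k+(v[k]-thr)/(v[k]-v[k+1])])
    return np.array([fs(p) for p in world('top',P,z)])
def edge_cols(rows,c0,c1,ch,thr,z):
    P=[]
    for r in rows:
        v=im[r,c0:c1,ch];k=np.where((v[:-1]-thr)*(v[1:]-thr)<0)[0]
        if len(k): k=k[-1];P.append([c0+k+(v[k]-thr)/(v[k]-v[k+1]),r])
    return np.array([fs(p) for p in world('top',P,z)])
A=edge_rows(range(162,180),182,193,2,140,53);p=np.polyfit(A[:,1],A[:,0],1);print('near edge slope vs fence',p,A[:,0].mean())
# fence near top edge
B=edge_rows(range(192,330),160,180,2,160,45);q=np.polyfit(B[:,1],B[:,0],1);print('fence near edge',q,B[:,0].mean(),B[:,0].std())
D=edge_cols(range(162,186),176,190,2,160,53);r=np.polyfit(D[:,0],D[:,1],1);print('right edge',r,D[:,1].mean())
E=edge_cols(range(160,183),143,154,2,999,45) if 0 else None
G=[]
for rr in range(160,184):
    v=im[rr,144:156,1];k=np.argmax(v>120);G.append([144+k-1+(120-v[k-1])/(v[k]-v[k-1]),rr])
G=np.array([fs(x) for x in world('top',G,49)]);print('stop/carton border',np.polyfit(G[:,0],G[:,1],1),G[:,1].mean())
E
```

```text
[ 1.4  0.7 -0.5]
near edge slope vs fence [ 5.14995959e-03 -1.03677915e+02] -102.43367715817155
fence near edge [ 1.02751647e-03 -8.88385561e+00] -8.914773400304888 0.5016577344434753
right edge [-4.03637685e-03  2.11309884e+02] 211.53758875590674
stop/carton border [-2.10147049e-03  3.13838961e+02] 313.9647361447264
```

It measures square to within about 0.005 rad and flush with both the fence and the stop to within measuring error. The robot is clear of everything, so I'm handing in.

```bash
python3 -c "
from rig import arm
print(arm.hand_in())"
```

```text
the job is handed in; nothing more can be done
None
```

I handed the job in with carton_2, the light one (about 1.5 N to slide against about 7 N for carton_1; carton_3 was not pushed), square and snug against the fence and the red stop, carton_1 nudged about 14 mm and nothing else touched.

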